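Bolt the two visor leaves together and hold the filing hood open

TASK

The filing hood on the bench has a clear visor in two leaves that fall shut by themselves. With both leaves down, slide the barrel bolt on the left leaf fully home into the keeper on the right leaf so that the two lift as one, then raise them together by one handle to about 40 degrees from shut, high enough for two hands to reach in but clear of the lamp. The program finishes while the robot is still holding both leaves still at that angle, with the bolt home and the other things on the bench left where they lie.

Things in the scene. Friction and masses are not known exactly. Their poses are not given: they have to be found in the camera images.
- hood: Grey sheet-metal filing hood fixed on the bench: 200 mm deep, 350 wide, 83 high at the front, 126 at the back. Origin: centre of its underside; x to its back (away from the robot), y to its left, z up. On top two clear leaves in aluminium frames, side by side, each 203 mm deep, 173 wide, 6 thick; shut, they slope 12 degrees (0.209 rad) down to the front; they meet at y = 0.
- visor_hinge (a point): Middle of the hinge line of both leaves, along the hood's y axis at the top of its back: 98 mm behind the hood's origin, 125.5 mm above the bench. All on the leaves turns about this line.
- leaf_l (a joint): Opening angle of the left leaf (rad): 0 is shut, it grows as the front edge rises, stop at 1.75; 0.698 is 40 degrees. Nearly frictionless: it falls shut when released. Mass 0.26 to 0.40 kg.
- leaf_r (a joint): Opening angle of the right leaf, read likewise; same size, 0.24 to 0.38 kg. It rises with the left leaf only when the bolt is home in its keeper, with 1 to 2 degrees of play between them.
- handle_l (a point): Middle of the grip bar of the left leaf's bow handle near the front edge: a round steel bar 12 mm thick along the hood's y axis, straight for 80 mm, its axis 34 mm above the leaf's upper face and 165 mm from the hinge line along the leaf; free all round between its two legs. The bar can turn between the fingers as the leaf swings.
- handle_r (a point): The same point on the right leaf's handle, which is alike. Either handle will do.
- bolt (a joint): Travel of the barrel bolt (m): 0 is drawn fully back to the left, 0.035 is fully home; it starts at 0 to 0.008. It slides along the hood's -y direction (to the right) and stays where it is left; it needs about 2 N, at most 5 N.
- bolt_knob (a point): Grip point on the bolt's knob, an upright steel stud 13 mm thick, square on the left leaf, 83 mm from the hinge line. The point lies 28 mm above the leaf's upper face, 13 mm below the stud's top. The 10 mm rod runs along y, its axis 18 mm below the point. The stud travels between two staples 20 mm high, never nearer than 32 mm to its axis.
- bolt_tip (a point): Centre of the bolt's front end (10 mm rod). When the bolt is home it has passed right through the keeper and stands 4 mm past it.
- keeper (a point): Middle of the keeper, a steel bridge on the right leaf 16 mm long along y, whose opening leaves 1.5 mm round the rod; its middle lies 19 mm right of the line where the leaves meet.
- bench_lamp: The bench lamp, fixed, at the back left behind the hood. Its hanging shade fills about x 0.61 to 0.97, y -0.08 to 0.33, z 0.25 to 0.55 m: keep the wrist and arm out of it.
- tin_rouge: Bystander: round tin 42 mm across, 24 mm high, in front of the hood. Origin under its centre.
- loupe: Bystander: folded loupe, 22x34x14 mm, in front of the hood. Origin under its centre.
- screwdriver: Bystander: small screwdriver, 135 mm long, lying to the left of the hood. Origin under its centre.

How it is judged:
By the outcome, as a careful person would: the job done as asked, in the order asked, and still so for the second after the job is handed in, while the arm keeps its last pose, push and grip.
It also fails if it takes over 48 s, if anything falls off the work surface, if the arm or the gripper's body presses on something with over 40 N, if the wrist force passes 120 N, or if a joint passes its speed limit or range.

ROBOT

A 7-joint arm with a two-finger parallel gripper is mounted at the origin on a cart in front of the work surface, level with it; the furniture and walls round the work are solid. World frame = base frame: x ahead of the robot, y to its left, z up, the work surface at z = 0. Lengths are in m, angles in rad, forces in N, time in s.
With the tool pointing down it reaches from about 0.35 to 0.9 m from the base axis. Payload 8.1 kg.
Tool frame: the origin (TCP) lies between the finger pads; the fingertips stand 22 mm ahead of it and the grasp point (between the pads) lies 3 mm ahead of it (arm.tip_reach is the distance from the TCP to the fingertips, in m); z points along the fingers, y is the line along which they close (so a half turn about z gives the same grasp; the last joint's range is limited). The gripper opens to 92 mm and grips with 3 to 60 N. Pads are 19 mm wide; open, the fingers measure 130 mm over their backs; the gripper's body (75 mm by 190 mm) begins 47 mm behind the grasp point.
Start: joints at [1.169, 0.434, 0.025, 1.573, -0.012, 1.134, -0.075], TCP at [0.184, -0.597, 0.22] pointing down, gripper open.
Joint ranges: [-2.62, 2.62], [-0.44, 2.09], [-1.27, 1.32], [0.08, 2.57], [-1.32, 4.46], [0.12, 2], [-2.74, 2.74]. Speed limits (rad/s): [2.22, 2.22, 3.01, 3.01, 3.14, 3.14, 3.14].

INTERFACE

Orientations are given as a rotation vector (axis times angle).
In Python, from cell import telemetry, vision, job, arm gives the robot as it stands. The module is installed in compiled form; this text tells all that it offers.
- The arm moves only by the shell command python3 -m creep 'ROWS' [FORCE]. ROWS is text: rows parted by semicolons, each of 7 numbers parted by spaces: the finger opening in cm, from 0 to 9.18, then the shift along the tool's x, y, z in cm, then the turn, a rotation vector about the tool's x, y, z in degrees. A call has 1 to 5 rows; each row is the pose to reach, as a shift and turn from the pose commanded when the call began, along the tool's axes at that moment; what a row does not reach only later rows make up. A row lasts 1/8 s, in which the tool goes at most 62.5 mm and 10.7 degrees, less where a joint would pass 70% of its speed; a pose out of reach is approached as far as the arm can. A call with a gripper value outside its range is refused whole. The fingers move at their own pace and stop on an object; FORCE is the grip in N (left out, the last holds). Time passes only in rows, so rows that repeat a pose let the fingers close. It gives the time, the measured TCP pose, the force, the opening and the grip force at its end, in the units of the state.
- telemetry.observe(): the state, without advancing time (a new reading comes with each control period).
- vision.get_image(name): name is "scene" or "side" or "wrist"; returns the picture (480x640x3 uint8, red, green, blue); there is no depth.
- vision.camera_info(name): a dict with "fov_y" (degrees; the focal length in pixels is half the picture's height over the tangent of half this angle, whatever the lens; pixels are square), "cx", "cy" (the principal point, pixels), "extrinsics" (4x4, takes a point from camera to world coordinates). Camera axes: x right, y down, z forward; pixel columns grow to the right and rows downward; lengths in m; the calibration is good to about 2 mm. A picture is of the moment at which its call begins: read the wrist's pose just before it. camera_info takes no time and is no camera call; for the wrist camera it gives the pose at the moment of the call.
- job.sign_off(): hands the job in; it is judged then, once.
The state is a dict: "clock": time; "joints": joint angles; "dq": joint speeds; "joint_efforts": joint torques, N m; "position": TCP position; "ee_rot": TCP orientation; "force": force on the tool from outside, world axes, zero at the start; "ft_torque": the same for the moment, N m; "width": opening from 0.0 (shut) to 1.0 (fully open); "gripper_force": force on a finger pad.
Only numpy, scipy, OpenCV 4.12 (cv2) and the standard library are available. Lean on these libraries where they do the work, as an engineer would, in place of code of your own. Each camera call takes 0.05 s, during which the arm holds its last target. There are 200 camera calls.

## Working session

There is one attempt and no reset: what is moved stays moved. The work goes in short steps, Python scripts to look and compute and a shell command to move; the robot and the scene stay as the last step left them, time stands still between calls to the robot, and variables do not carry over. Pictures are saved under pics/ and viewed, at most 10 in all, crops included, and the job is handed in when it is done.

```bash
mkdir -p pics
python3 - <<'E'
from cell import telemetry, vision, job, arm
import cv2,numpy as np
s=telemetry.observe()
for k in s: print(k,np.round(s[k],3))
for n in ("scene","side"):
    im=vision.get_image(n); cv2.imwrite(f"pics/{n}0.png",im[:,:,::-1])
    c=vision.camera_info(n); print(n,c["fov_y"],c["cx"],c["cy"],np.round(c["extrinsics"],4).tolist(),[k for k in c])
E
```

```text
clock 0.0
joints [ 1.169  0.435  0.025  1.574 -0.012  1.134 -0.075]
dq [ 0.001  0.001 -0.002  0.    -0.     0.002  0.001]
joint_efforts [-1.0000e-03 -6.6785e+01  9.8400e-01 -3.1446e+01 -6.1000e-02  4.3000e-02
  0.0000e+00]
position [ 0.184 -0.597  0.219]
ee_rot [-3.105e+00 -4.670e-01  1.000e-03]
force [-0.266 -0.185 -0.431]
ft_torque [-0.009  0.023 -0.008]
gripper_force 0.0
width 0.998
scene 50.5809317977341 323.3685741970047 227.75068323407643 [[0.8946, -0.2831, 0.3457, 0.2371], [-0.4467, -0.5871, 0.6751, -0.6175], [0.0119, -0.7584, -0.6517, 0.7193], [0.0, 0.0, 0.0, 1.0]] ['fov_y', 'cx', 'cy', 'extrinsics']
side 47.25991385672374 318.6931849601274 241.47600830017385 [[-0.9334, -0.1757, 0.3129, 0.2765], [-0.3581, 0.4006, -0.8434, 0.9418], [0.0229, -0.8993, -0.4368, 0.4908], [0.0, 0.0, 0.0, 1.0]] ['fov_y', 'cx', 'cy', 'extrinsics']
```

View pics/scene0.png

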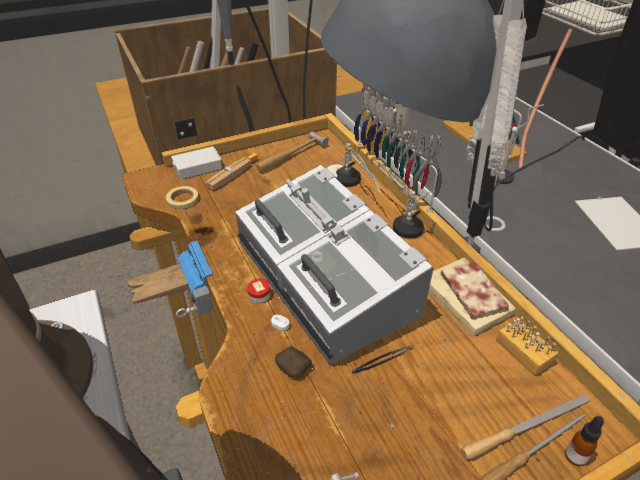

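View pics/side0.png

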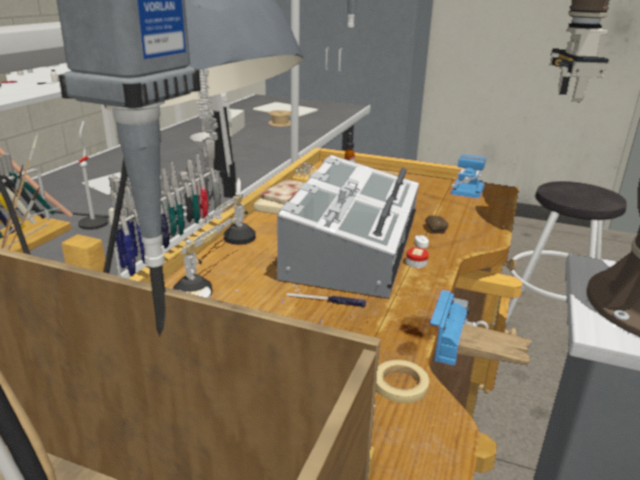

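The scene view shows the hood around (335,260), with the handles at about (270,220) and (320,280) and the bolt near (315,205). In the side view the hood is around (350,220). I'll zoom in on both to pick points.

Run:
```python
import cv2
a=cv2.imread("pics/scene0.png")[160:360,230:440]; cv2.imwrite("pics/c1.png",cv2.resize(a,None,fx=3,fy=3,interpolation=cv2.INTER_CUBIC)[:600])
a=cv2.imread("pics/side0.png")[150:300,270:430]; cv2.imwrite("pics/c2.png",cv2.resize(a,None,fx=4,fy=4,interpolation=cv2.INTER_CUBIC))
```

```text
(no output)
```

View pics/c1.png

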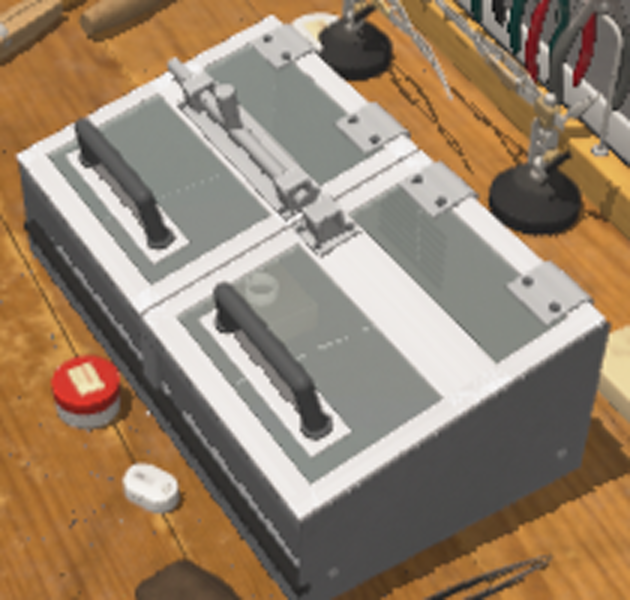

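View pics/c2.png

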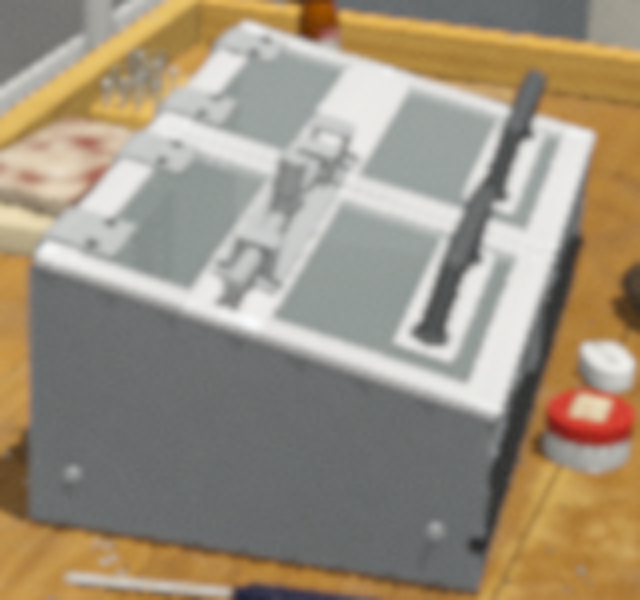

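c1 shows the leaf corners at (20,155), (303,517) and (608,325), the front middle at (147,308), the knob top at (230,90) and the handle bars centred near (120,168) and (270,343). c2 shows the leaf's left edge running (38,250) to (497,412) and the hood's base corners at (30,515) and (480,585).

```bash
cat > h.py <<'E'
import numpy as np
from scipy.spatial.transform import Rotation as R
from cell import telemetry, vision
def proj(n,P,c=None):
    c=c or vision.camera_info(n); E=np.array(c["extrinsics"]); f=240/np.tan(np.radians(c["fov_y"]/2))
    p=(np.atleast_2d(P)-E[:3,3])@E[:3,:3]; return p[:,:2]/p[:,2:]*f+[c["cx"],c["cy"]]
def leaf(s,y,h,a=0):   # hood frame: s from hinge, h above hinge along the normal
    t=.2094-a; return np.array([.098-s*np.cos(t)-h*np.sin(t),y,.1255-s*np.sin(t)+h*np.cos(t)])
def world(p,q): c,s=np.cos(q[2]),np.sin(q[2]); return np.array([q[0]+c*p[0]-s*p[1],q[1]+s*p[0]+c*p[1],p[2]])
E
cat > fit.py <<'E'
from h import *
from scipy.optimize import least_squares
S=[((20,155),lambda q:leaf(.203,.174,q[3])),((303,517),lambda q:leaf(.203,-.174,q[3])),((147,308),lambda q:leaf(.203,0,q[3])),
((120,166),lambda q:leaf(.165,.087+q[5],q[3]+.034)),((270,343),lambda q:leaf(.165,-.087-q[5],q[3]+.034)),((230,90),lambda q:leaf(.083,q[4],q[3]+.041)),
((608,325),lambda q:leaf(.0,-.174,q[3]))]
D=[((497,412),lambda q:leaf(.203,.174,q[3])),((593,132),lambda q:leaf(.203,-.174,q[3])),((553,250),lambda q:leaf(.203,0,q[3])),
((480,585),lambda q:np.array([-.1,.175,0])),((30,515),lambda q:np.array([.1,.175,0])),((38,250),lambda q:leaf(0,.174,q[3])),((245,22),lambda q:leaf(0,-.174,q[3]))]
cs,cd=vision.camera_info("scene"),vision.camera_info("side")
def r(q):
    o=[proj("scene",world(f(q),q),cs)[0]-[230+u[0]/3,160+u[1]/3] for u,f in S]
    o+=[proj("side",world(f(q),q),cd)[0]-[270+u[0]/4,150+u[1]/4] for u,f in D]
    return np.ravel(o)
s=least_squares(r,[.6,-.1,0,.006,.09,0],loss="soft_l1"); q=s.x
print(q.round(4)); print(r(q).reshape(-1,2).round(1).tolist())
np.save("q.npy",q)
for n,p in dict(knob=leaf(.083,q[4],q[3]+.028),hl=leaf(.165,.087,q[3]+.034),hr=leaf(.165,-.087,q[3]+.034)).items(): print(n,world(p,q).round(4))
E
python3 fit.py
```

```text
[ 0.5556 -0.0123  0.0908  0.0054  0.0892  0.0008]
[[-0.1, 0.7], [0.3, 2.8], [-1.0, 3.4], [-1.0, -0.3], [-1.0, -0.1], [-1.0, 0.9], [1.8, -0.3], [-0.3, -1.2], [0.1, -0.1], [-0.3, -0.1], [-1.4, 2.1], [-0.2, 1.3], [-1.1, -0.0], [-0.4, -0.6]]
knob [0.5573 0.0774 0.1409]
hl [0.4764 0.0678 0.1297]
hr [ 0.4922 -0.1055  0.1297]
```

```bash
cat >> h.py <<'E'
def ori(tilt,q,kind):
    t=np.radians(tilt); z=np.array([np.sin(t),0,-np.cos(t)])
    if kind=="knob": y=np.array([0,-1.,0]); x=np.cross(y,z)
    else: x=np.array([0,1. if kind=="bar+" else -1.,0]); y=np.cross(z,x)
    return R.from_euler("z",q[2])*R.from_matrix(np.array([x,y,z]).T)
def row(P,Q):
    s=telemetry.observe(); C=R.from_rotvec(s["ee_rot"]); 
    print("row cm",(C.inv().apply(np.array(P)-s["position"])*100).round(2),"deg",np.degrees((C.inv()*Q).as_rotvec()).round(1))
def st():
    s=telemetry.observe(); print({k:np.round(s[k],3).tolist() for k in("clock","joints","position","force","width","gripper_force")})
E
python3 - <<'E'
from h import *
q=np.load("q.npy"); Q=ori(25,q,"knob"); z=Q.as_matrix()[:,2]
T=world(leaf(.083,q[4],q[3]+.0245),q)-.022*z
print(T,T-.07*z); row(T-.07*z,Q)
E
```

```text
[0.54880199 0.07665847 0.15740004] [0.51934062 0.07397556 0.22084158]
row cm [ 51.81 -54.24  -0.12] deg [-2.7 24.9 11.7]
```

```bash
python3 -m creep '5 51.8 -54.2 0 -2.7 24.9 11.7;5 51.8 -54.2 0 -2.7 24.9 11.7;5 51.8 -54.2 0 -2.7 24.9 11.7;5 51.8 -54.2 0 -2.7 24.9 11.7;5 51.8 -54.2 0 -2.7 24.9 11.7' 10
cat > k.py <<'E'
from h import *
import sys
d=float(sys.argv[1]) if len(sys.argv)>1 else .07
q=np.load("q.npy"); Q=ori(25,q,"knob"); z=Q.as_matrix()[:,2]
T=world(leaf(.083,q[4],q[3]+.0245),q)-.022*z
st(); row(T-d*z,Q)
E
python3 k.py
```

```text
clock: 0.72
position: [0.3238, -0.3162, 0.2194]
ee_rot: [-3.047, -0.136, -0.675]
force: [1.6, 0.1, 1.2]
width: 0.553
gripper_force: 0.0
{'clock': 0.725, 'joints': [1.186, 0.071, -0.235, 2.174, -0.542, 0.743, -0.152], 'position': [0.324, -0.316, 0.219], 'force': [1.567, 0.112, 1.214], 'width': 0.553, 'gripper_force': 0.0}
row cm [ 20.89 -37.12   9.51] deg [ 0.1  0.  -0. ]
```

```bash
python3 -m creep '5 20.9 -37.1 9.5 0 0 0;5 20.9 -37.1 9.5 0 0 0;5 20.9 -37.1 9.5 0 0 0;5 20.9 -37.1 9.5 0 0 0;5 20.9 -37.1 9.5 0 0 0'; python3 k.py
```

```text
clock: 1.35
position: [0.4562, -0.0523, 0.2202]
ee_rot: [-3.049, -0.141, -0.672]
force: [0.5, -1.2, -1.1]
width: 0.544
gripper_force: 0.0
{'clock': 1.35, 'joints': [0.806, -0.018, -0.724, 2.258, -0.177, 0.475, -1.258], 'position': [0.456, -0.052, 0.22], 'force': [0.454, -1.233, -1.07], 'width': 0.544, 'gripper_force': 0.0}
row cm [  6.79 -12.     3.03] deg [0.2 0.2 0.1]
```

```bash
python3 -m creep '5 6.8 -12 3 0.2 0.2 0;5 6.8 -12 3 0.2 0.2 0;5 6.8 -12 3 0.2 0.2 0;5 6.8 -12 3 0.2 0.2 0'; python3 k.py 0
python3 - <<'E'
from h import *
import cv2
q=np.load("q.npy"); c=vision.camera_info("wrist"); im=vision.get_image("wrist")[:,:,::-1].copy()
s=vision.get_image("scene")[100:400,200:500,::-1]
for p in (leaf(.083,q[4],q[3]+.041),leaf(.083,q[4],q[3]),leaf(.203,0,q[3]),leaf(0,0,q[3]),leaf(.165,.087,q[3]+.034)):
    u=proj("wrist",world(p,q),c)[0]; print(u.round()); cv2.circle(im,tuple(int(v) for v in u.clip(-999,999)),3,(0,0,255),-1)
cv2.imwrite("pics/w1.png",np.hstack([cv2.resize(im,(400,300)),cv2.resize(s,(300,300))])) 
cv2.imwrite("pics/w1f.png",im)
E
```

```text
clock: 1.85
position: [0.5198, 0.0754, 0.2212]
ee_rot: [-3.041, -0.147, -0.675]
force: [-0.0, -1.3, -0.1]
width: 0.542
gripper_force: 0.0
{'clock': 1.85, 'joints': [0.482, 0.128, -0.839, 2.143, 0.397, 0.516, -2.115], 'position': [0.52, 0.075, 0.221], 'force': [-0.04, -1.259, -0.067], 'width': 0.542, 'gripper_force': 0.0}
row cm [-0.08  0.17  7.01] deg [-0.3 -0.1  0.3]
[323. 237.]
[323. 232.]
[431. 378.]
[438. 127.]
[326. 349.]
```

View pics/w1f.png

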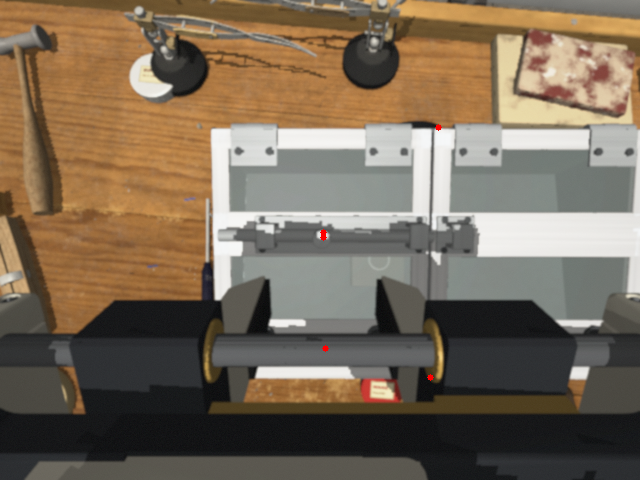

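The knob shows at (323,236), exactly on its prediction and midway between the fingers at x≈270 and 378. Descending.

```bash
python3 -m creep '4 -0.05 0.15 5 0 0 0;4 -0.05 0.15 7 0 0 0;4 -0.05 0.15 7 0 0 0;4 -0.05 0.15 7 0 0 0' && python3 -m creep '0.8 0 0 0 0 0 0;0.8 0 0 0 0 0 0;0.8 0 0 0 0 0 0;0.8 0 0 0 0 0 0;0.8 0 0 0 0 0 0' 10; python3 k.py 0
```

```text
clock: 2.45
position: [0.5478, 0.0717, 0.1579]
ee_rot: [-3.045, -0.138, -0.675]
force: [-0.4, 0.4, 0.8]
width: 0.436
gripper_force: 0.0
clock: 3.08
position: [0.5481, 0.0727, 0.1572]
ee_rot: [-3.044, -0.14, -0.674]
force: [0.2, -0.7, -0.4]
width: 0.092
gripper_force: 0.0
{'clock': 3.075, 'joints': [0.312, 0.267, -0.694, 2.182, 0.723, 0.412, -2.427], 'position': [0.548, 0.073, 0.157], 'force': [0.185, -0.669, -0.445], 'width': 0.092, 'gripper_force': 0.0}
row cm [ 0.11 -0.39  0.03] deg [-0.  0.  0.]
```

The opening is 8.5 mm, less than the 13 mm stud, with no grip force, so the grasp missed. Looking again.

Run:
```python
from h import *
import cv2
s=vision.get_image("scene")[130:310,230:410,::-1]; d=vision.get_image("side")[120:300,270:430,::-1]
np.save("w.npy",vision.get_image("wrist"))
cv2.imwrite("pics/m1.png",np.hstack([cv2.resize(s,(420,420),interpolation=3),cv2.resize(d,(373,420),interpolation=3)]))
```

```text
(no output)
```

View pics/m1.png

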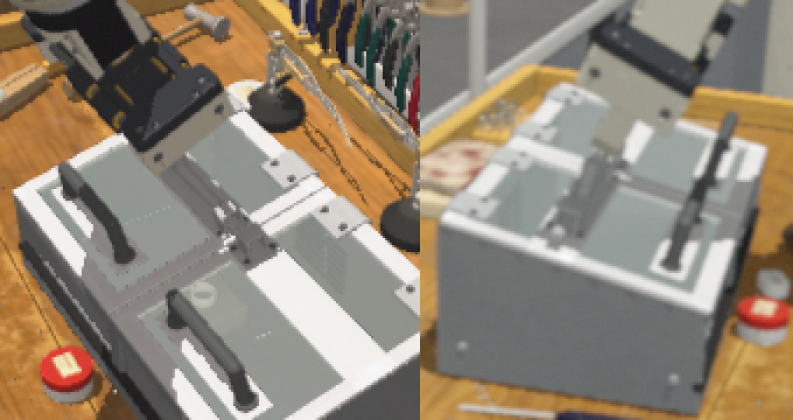

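Run:
```python
from h import *
q=np.load("q.npy"); s=telemetry.observe(); z=R.from_rotvec(s["ee_rot"]).as_matrix()[:,2]
tip=s["position"]+.022*z
for n,P in dict(tip=tip,top=world(leaf(.083,q[4],q[3]+.041),q),base=world(leaf(.083,q[4],q[3]+.01),q)).items():
    a=proj("scene",P)[0]; b=proj("side",P)[0]
    print(n,P.round(4),"c1",((a-[230,160])*3).round(),"c2",((b-[270,150])*4).round(),"m1",((a-[230,130])*420/180).round(),((b-[270,120])*420/180+[420,0]).round())
```

```text
tip [0.5573 0.0735 0.1372] c1 [234. 116.] c2 [287. 188.] m1 [182. 160.] [587. 179.]
top [0.5546 0.0772 0.1536] c1 [227.  93.] c2 [291. 156.] m1 [177. 142.] [590. 161.]
base [0.5611 0.0778 0.1233] c1 [236. 128.] c2 [274. 219.] m1 [184. 170.] [580. 198.]
```

Run:
```python
import numpy as np,cv2
cv2.imwrite("pics/w2.png",np.load("w.npy")[80:400,100:560,::-1].repeat(1,0))
```

```text
(no output)
```

View pics/w2.png

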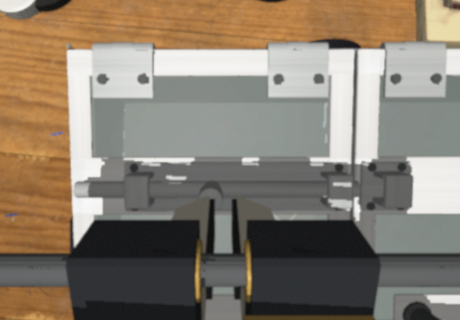

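Run:
```python
from h import *
from scipy.optimize import least_squares
q=np.load("q.npy"); s=telemetry.observe(); z=R.from_rotvec(s["ee_rot"]).as_matrix()[:,2]
c=vision.camera_info("wrist"); print("cam in tool",R.from_rotvec(s["ee_rot"]).inv().apply(np.array(c["extrinsics"])[:3,3]-s["position"]).round(4), "camz",R.from_rotvec(s["ee_rot"]).inv().apply(np.array(c["extrinsics"])[:3,2]).round(3))
for n,P in dict(tip=s["position"]+.022*z,top=world(leaf(.083,q[4],q[3]+.041),q),base=world(leaf(.083,q[4],q[3]+.01),q),meet0=world(leaf(.083,0,q[3]),q),hl=world(leaf(0,.174,q[3]),q)).items(): print(n,(proj("wrist",P,c)[0]-[100,80]).round())
r=least_squares(lambda P:np.r_[proj("wrist",P,c)[0]-[311,263],proj("scene",P)[0]-[230+230/3,160+90/3]],[.56,.08,.15]); print(r.x.round(4),r.cost)
```

```text
cam in tool [ 0.0831  0.0015 -0.1645] camz [-0.304 -0.     0.953]
tip [220. 193.]
top [212. 197.]
base [214. 186.]
meet0 [359. 184.]
hl [73. 46.]
[0.5614 0.0787 0.1528] 2.074930783940126
```

Run:
```python
from h import *
from cell import arm
print([a for a in dir(arm) if a[0]!="_"],arm.tip_reach)
s=telemetry.observe(); M=R.from_rotvec(s["ee_rot"]); c=vision.camera_info("wrist"); print(c["fov_y"],c["cx"],c["cy"])
for x in(-.0095,0,.0095):
  for zz in (-.02,0,.022): print(x,zz,(proj("wrist",s["position"]+M.apply([x,0,zz]),c)[0]-[100,80]).round())
```

```text
['PlanningError', 'tip_reach'] 0.022
66.24687653572768 322.7911485761467 232.21671970020012
-0.0095 -0.02 [220. 251.]
-0.0095 0 [220. 228.]
-0.0095 0.022 [220. 209.]
0 -0.02 [220. 232.]
0 0 [220. 211.]
0 0.022 [220. 193.]
0.0095 -0.02 [220. 212.]
0.0095 0 [220. 194.]
0.0095 0.022 [220. 177.]
```

The fingertips look about 25 mm short of where I predicted in all three views: in the wrist view the tip edge sits at crop row 200-232, where I expected 177-209. That puts them just above the stud top. I'll open, shift 4 mm left and feel my way down.

```bash
python3 -m creep '2.8 0 -0.3 0 0 0 0;2.8 0.1 -0.3 0 0 0 0;2.8 0.1 -0.3 0 0 0 0;2.8 0.1 -0.3 0 0 0 0' && python3 -m creep '2.8 0 0 0.4 0 0 0;2.8 0 0 0.8 0 0 0;2.8 0 0 0.8 0 0 0'; python3 -m creep '2.8 0 0 0.3 0 0 0;2.8 0 0 0.3 0 0 0'
```

```text
clock: 3.72
position: [0.5487, 0.0757, 0.1576]
ee_rot: [-3.045, -0.14, -0.674]
force: [-0.5, -0.6, -0.2]
width: 0.298
gripper_force: 0.0
clock: 4.1
position: [0.552, 0.076, 0.1499]
ee_rot: [-3.045, -0.14, -0.673]
force: [-0.1, 0.2, -0.9]
width: 0.307
gripper_force: 0.0
clock: 4.35
position: [0.5533, 0.0761, 0.1474]
ee_rot: [-3.045, -0.14, -0.674]
force: [0.2, -0.0, 0.4]
width: 0.303
gripper_force: 0.0
```

```bash
python3 -m creep '2.8 0 0 0.3 0 0 0;2.8 0 0 0.3 0 0 0'; python3 -m creep '2.8 0 0 0.3 0 0 0;2.8 0 0 0.3 0 0 0'
python3 - <<'E'
from h import *
import cv2
np.save("w.npy",vision.get_image("wrist")); w=np.load("w.npy")[150:350,220:440,::-1]
d=vision.get_image("side")[140:240,310:410,::-1]
cv2.imwrite("pics/m2.png",np.hstack([cv2.resize(w,(440,400),interpolation=3),cv2.resize(d,(360,400),interpolation=3)]))
E
```

```text
clock: 4.6
position: [0.5546, 0.0763, 0.1447]
ee_rot: [-3.045, -0.14, -0.674]
force: [-0.1, 0.8, 0.4]
width: 0.308
gripper_force: 0.0
clock: 4.85
position: [0.5558, 0.0763, 0.142]
ee_rot: [-3.045, -0.14, -0.674]
force: [-0.5, -0.9, 0.1]
width: 0.3
gripper_force: 0.0
```

View pics/m2.png

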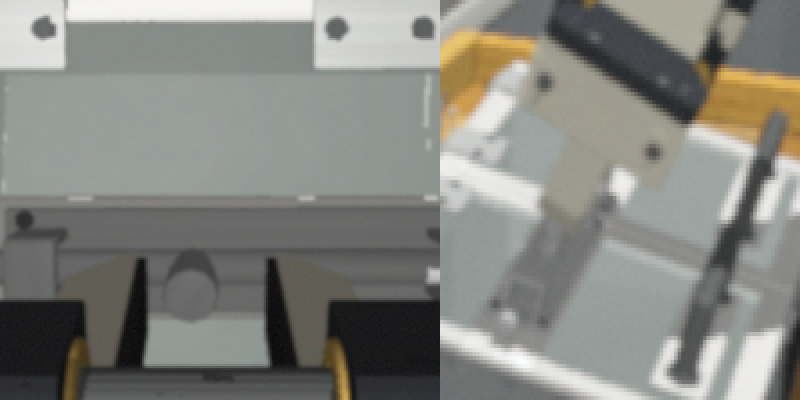

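The stud is now between the fingers, with its top at (190,290) against a finger midline of about 205. It sits roughly 3 mm left of centre. I'll shift, go a little lower and close.

```bash
python3 -m creep '2.8 0 -0.3 0 0 0 0;2.8 0 -0.3 0.3 0 0 0;2.8 0 -0.3 0.3 0 0 0'; python3 -m creep '2.8 0 0 0.3 0 0 0;2.8 0 0 0.3 0 0 0';  python3 -m creep '0.8 0 0 0 0 0 0;0.8 0 0 0 0 0 0;0.8 0 0 0 0 0 0;0.8 0 0 0 0 0 0' 10
```

```text
clock: 5.32
position: [0.5568, 0.0795, 0.1393]
ee_rot: [-3.045, -0.14, -0.674]
force: [-0.2, 0.6, -0.9]
width: 0.306
gripper_force: 0.0
clock: 5.58
position: [0.5581, 0.0795, 0.1365]
ee_rot: [-3.045, -0.14, -0.674]
force: [-0.8, 0.1, 0.7]
width: 0.301
gripper_force: 0.0
clock: 6.08
position: [0.5581, 0.0797, 0.1368]
ee_rot: [-3.044, -0.14, -0.675]
force: [0.6, 0.4, -0.2]
width: 0.125
gripper_force: 10.0
```

Gripped, at 11.5 mm and 10 N. Sliding along tool +y (hood -y).

```bash
python3 -m creep '0.8 0 0.3 0 0 0 0;0.8 0 0.6 0 0 0 0;0.8 0 1 0 0 0 0;0.8 0 1.5 0 0 0 0;0.8 0 2 0 0 0 0'; python3 -m creep '0.8 0 0.3 0 0 0 0;0.8 0 0.5 0 0 0 0;0.8 0 0.6 0 0 0 0;0.8 0 0.6 0 0 0 0'; python3 -m creep '0.8 0 0.3 0 0 0 0;0.8 0 0.3 0 0 0 0'
```

```text
clock: 6.7
position: [0.56, 0.0593, 0.1368]
ee_rot: [-3.044, -0.139, -0.675]
force: [-0.1, 2.0, 0.5]
width: 0.125
gripper_force: 10.0
clock: 7.2
position: [0.5606, 0.0535, 0.1368]
ee_rot: [-3.045, -0.139, -0.675]
force: [0.9, 1.2, -0.2]
width: 0.121
gripper_force: 10.0
clock: 7.45
position: [0.5609, 0.0504, 0.1368]
ee_rot: [-3.045, -0.139, -0.675]
force: [0.5, 1.0, -0.1]
width: 0.125
gripper_force: 10.0
```

```bash
python3 -m creep '0.8 0 0.2 0 0 0 0;0.8 0 0.3 0 0 0 0;0.8 0 0.3 0 0 0 0'; python3 -m creep '0.8 0 0.2 0 0 0 0;0.8 0 0.3 0 0 0 0;0.8 0 0.3 0 0 0 0'
```

```text
clock: 7.82
position: [0.561, 0.0486, 0.1368]
ee_rot: [-3.043, -0.141, -0.675]
force: [-0.5, 5.9, 0.5]
width: 0.127
gripper_force: 10.0
clock: 8.2
position: [0.561, 0.0483, 0.1369]
ee_rot: [-3.04, -0.146, -0.675]
force: [-2.2, 12.6, -0.5]
width: 0.122
gripper_force: 10.0
```

The bolt stopped after 31 mm with the force climbing to 12.6 N, so it has reached its end stop. Relaxing the push, releasing and retreating.

```bash
python3 -m creep '0.8 0 -0.3 0 0 0 0;2.6 0 -0.35 0 0 0 0;2.6 0 -0.35 0 0 0 0;2.6 0 -0.35 0 0 0 0;2.6 0 -0.35 0 0 0 0' && python3 -m creep '2.6 0 0 -3 0 0 0;2.6 0 0 -6 0 0 0;2.6 -3 0 -9 0 0 0;2.6 -3 0 -9 0 0 0;2.6 -3 0 -9 0 0 0'
python3 - <<'E'
from h import *
import cv2
st()
q=np.load("q.npy"); c=vision.camera_info("wrist"); w=vision.get_image("wrist")[:,:,::-1].copy()
s=vision.get_image("scene")[160:260,270:390,::-1]
cv2.imwrite("pics/m3.png",np.hstack([w[60:360,150:550],cv2.resize(s,(360,300),interpolation=3)]))
for k in("bar+","bar-"):
    Q=ori(25,q,k); z=Q.as_matrix()[:,2]; T=world(leaf(.165,-.099,q[3]+.034),q)+.003*z; print(k,T); row(T-.07*z,Q)
E
```

```text
clock: 8.82
position: [0.561, 0.0478, 0.1367]
ee_rot: [-3.045, -0.139, -0.674]
force: [0.8, 1.7, 0.1]
width: 0.282
gripper_force: 0.0
clock: 9.45
position: [0.4966, 0.0417, 0.2059]
ee_rot: [-3.045, -0.138, -0.676]
force: [0.4, -1.0, 0.4]
width: 0.284
gripper_force: 0.0
{'clock': 9.45, 'joints': [0.658, 0.11, -0.929, 2.213, 0.36, 0.453, -2.021], 'position': [0.497, 0.042, 0.206], 'force': [0.371, -0.99, 0.369], 'width': 0.284, 'gripper_force': 0.0}
bar+ [ 0.49454965 -0.11729092  0.12698923]
row cm [-4.84 15.88 -0.6 ] deg [ -0.1  -0.1 -90. ]
bar- [ 0.49454965 -0.11729092  0.12698923]
row cm [-4.84 15.88 -0.6 ] deg [-0.1  0.1 90. ]
```

View pics/m3.png

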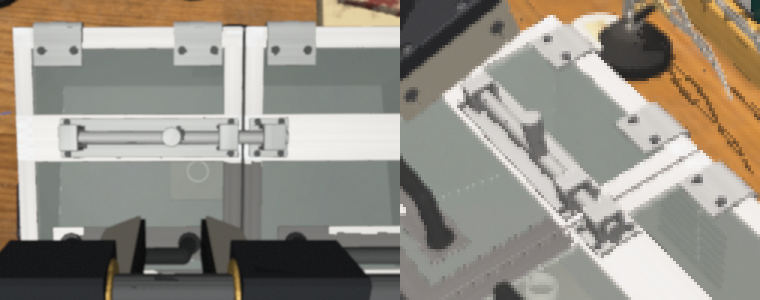

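The rod (crop row 137) now runs through the keeper at about x 265 and shows just past it at 287, so the bolt is home. Turning 90° toward the right handle.

```bash
cat > b.py <<'E'
from h import *
import sys
d,a,tl=[float(v) for v in sys.argv[1:4]]
q=np.load("q.npy"); Q=ori(tl,q,"bar-"); z=Q.as_matrix()[:,2]
T=world(leaf(.165,-.099,q[3]+.034,np.radians(a)),q)+d*z
print(T.round(4)); st(); row(T,Q)
E
python3 -m creep '4 -4.8 15.9 -0.6 0 0 90;4 -4.8 15.9 -0.6 0 0 90;4 -4.8 15.9 -0.6 0 0 90'; python3 b.py -.067 0 25
```

```text
clock: 9.93
position: [0.4646, -0.1226, 0.1903]
ee_rot: [-2.853, 0.696, -0.615]
force: [0.5, -0.1, 0.7]
width: 0.433
gripper_force: 0.0
[ 0.4651 -0.12    0.1904]
{'clock': 9.925, 'joints': [1.098, 0.125, -0.877, 2.244, -0.113, 0.407, -1.709], 'position': [0.465, -0.123, 0.19], 'force': [0.485, -0.065, 0.719], 'width': 0.433, 'gripper_force': 0.0}
row cm [-0.08 -0.25  0.02] deg [-0.   0.1 57.4]
```

```bash
python3 -m creep '4 0 0 0 0 0 57.4;4 0 0 0 0 0 57.4;4 0 0 0 0 0 57.4;4 0 0 0 0 0 57.4;4 0 0 0 0 0 57.4'; python3 -m creep '4 0 0 0 0 0 3.9;4 0 0 0 0 0 3.9'; python3 b.py -.067 0 25;  python3 - <<'E'
from h import *
import cv2
q=np.load("q.npy"); c=vision.camera_info("wrist"); w=vision.get_image("wrist")[:,:,::-1].copy()
for y in(-.047,-.099,-.127):
    u=proj("wrist",world(leaf(.165,y,q[3]+.034),q),c)[0]; cv2.circle(w,tuple(int(v) for v in u),3,(0,0,255),-1); print(u)
cv2.imwrite("pics/m4.png",w)
E
```

```text
clock: 10.55
position: [0.4654, -0.1199, 0.1903]
ee_rot: [-2.127, 1.816, -0.43]
force: [0.3, 0.0, 0.4]
width: 0.435
gripper_force: 0.0
clock: 10.8
position: [0.4653, -0.1198, 0.1903]
ee_rot: [-2.065, 1.876, -0.415]
force: [0.4, 0.3, -0.9]
width: 0.436
gripper_force: 0.0
[ 0.4651 -0.12    0.1904]
{'clock': 10.8, 'joints': [0.915, 0.097, -0.686, 2.253, -0.202, 0.408, -2.633], 'position': [0.465, -0.12, 0.19], 'force': [0.358, 0.3, -0.886], 'width': 0.436, 'gripper_force': 0.0}
row cm [ 0.02  0.02 -0.02] deg [0.  0.1 0.3]
[322.86959372 314.94084773]
[323.34724542 246.26922933]
[323.63105523 205.46611217]
```

View pics/m4.png

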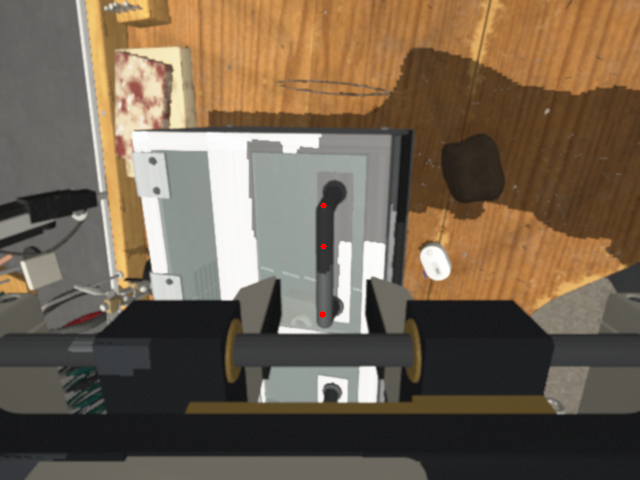

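The bar lies under the red marks, within about 3 px, midway between the fingers. Joint 7 is at -2.63, close to its limit, so I'll use the half-turn equivalent grasp.

```bash
sed -i 's/"bar-"/"bar+"/' b.py; for i in 1; do python3 -m creep '4 0 0 0 0 0 60;4 0 0 0 0 0 60;4 0 0 0 0 0 60;4 0 0 0 0 0 60;4 0 0 0 0 0 60' >/dev/null; done; python3 b.py -.067 0 25
```

```text
[ 0.4651 -0.12    0.1904]
{'clock': 11.475, 'joints': [-0.06, 0.044, 0.345, 2.307, -0.366, 0.424, -2.727], 'position': [0.465, -0.133, 0.184], 'force': [-0.413, 0.161, 0.955], 'width': 0.432, 'gripper_force': 0.0}
row cm [-1.33 -0.03 -0.57] deg [ -1.5  -1.6 165. ]
```

```bash
python3 -m creep '4 -1.3 0 -0.6 0 0 -50;4 -1.3 0 -0.6 0 0 -50;4 -1.3 0 -0.6 0 0 -50;4 -1.3 0 -0.6 0 0 -50;4 -1.3 0 -0.6 0 0 -50'; python3 b.py -.067 0 25;python3 -m creep '4 0 0 0 0 0 -50;4 0 0 0 0 0 -50;4 0 0 0 0 0 -50;4 0 0 0 0 0 -50;4 0 0 0 0 0 -50'; python3 b.py -.067 0 25
```

```text
clock: 12.1
position: [0.4646, -0.1201, 0.1905]
ee_rot: [-2.632, 1.216, -0.539]
force: [0.3, 0.1, -0.5]
width: 0.434
gripper_force: 0.0
[ 0.4651 -0.12    0.1904]
{'clock': 12.1, 'joints': [-0.048, 0.024, 0.289, 2.304, -0.299, 0.432, -1.95], 'position': [0.465, -0.12, 0.191], 'force': [0.266, 0.141, -0.494], 'width': 0.434, 'gripper_force': 0.0}
row cm [ 0.02 -0.04  0.03] deg [   0.6    1.9 -144.6]
clock: 12.72
position: [0.4646, -0.1201, 0.1905]
ee_rot: [-3.054, -0.01, -0.642]
force: [0.1, -0.3, -1.0]
width: 0.435
gripper_force: 0.0
[ 0.4651 -0.12    0.1904]
{'clock': 12.725, 'joints': [-0.015, 0.026, 0.255, 2.302, -0.297, 0.432, -1.08], 'position': [0.465, -0.12, 0.191], 'force': [0.132, -0.334, -1.042], 'width': 0.435, 'gripper_force': 0.0}
row cm [ 0.04 -0.01  0.03] deg [ -0.2   1.7 -94.6]
```

Nice configuration now; finish the turn.

```bash
python3 -m creep '4 0 0 0 -0.2 1.7 -94.6;4 0 0 0 -0.2 1.7 -94.6;4 0 0 0 -0.2 1.7 -94.6;4 0 0 0 -0.2 1.7 -94.6;4 0 0 0 -0.2 1.7 -94.6';python3 -m creep '4 0 0 0 0 0 -43;4 0 0 0 0 0 -43;4 0 0 0 0 0 -43;4 0 0 0 0 0 -43;4 0 0 0 0 0 -43'; python3 b.py 0 0 25
```

```text
clock: 13.35
position: [0.4646, -0.1201, 0.1905]
ee_rot: [2.594, 1.328, 0.585]
force: [0.3, -0.7, 0.0]
width: 0.434
gripper_force: 0.0
clock: 13.98
position: [0.4645, -0.1201, 0.1905]
ee_rot: [1.864, 2.098, 0.437]
force: [0.5, -0.1, -0.2]
width: 0.433
gripper_force: 0.0
[ 0.4933 -0.1174  0.1297]
{'clock': 13.975, 'joints': [0.057, 0.026, 0.189, 2.309, -0.335, 0.415, 0.644], 'position': [0.465, -0.12, 0.191], 'force': [0.531, -0.081, -0.154], 'width': 0.433, 'gripper_force': 0.0}
row cm [0.08 0.09 6.73] deg [-0.4  0.6  1.7]
```

```bash
python3 -m creep '3 0.1 0.1 3 0 0.6 1.7;3 0.1 0.1 6 0 0.6 1.7;3 0.1 0.1 6.7 0 0.6 1.7;3 0.1 0.1 6.7 0 0.6 1.7';python3 -m creep '3 0 0 0.4 0 0 0;3 0 0 0.8 0 0 0;3 0 0 0.8 0 0 0'; python3 b.py 0 0 25
python3 - <<'E'
from h import *
import cv2
w=vision.get_image("wrist")[200:400,200:440,::-1]
d=vision.get_image("side")[140:240,320:440,::-1]
cv2.imwrite("pics/m5.png",np.hstack([cv2.resize(w,(400,333),interpolation=3),cv2.resize(d,(400,333),interpolation=3)]))
E
```

```text
clock: 14.48
position: [0.4929, -0.1172, 0.1301]
ee_rot: [1.902, 2.078, 0.455]
force: [0.1, -1.1, -0.0]
width: 0.328
gripper_force: 0.0
clock: 14.85
position: [0.4965, -0.1169, 0.1232]
ee_rot: [1.9, 2.078, 0.455]
force: [-0.5, -0.3, 0.2]
width: 0.327
gripper_force: 0.0
[ 0.4933 -0.1174  0.1297]
{'clock': 14.85, 'joints': [0.15, 0.207, 0.083, 2.33, -0.663, 0.242, 0.935], 'position': [0.497, -0.117, 0.123], 'force': [-0.513, -0.314, 0.186], 'width': 0.327, 'gripper_force': 0.0}
row cm [-0.02 -0.02 -0.73] deg [-0.3  0.  -0.1]
```

View pics/m5.png

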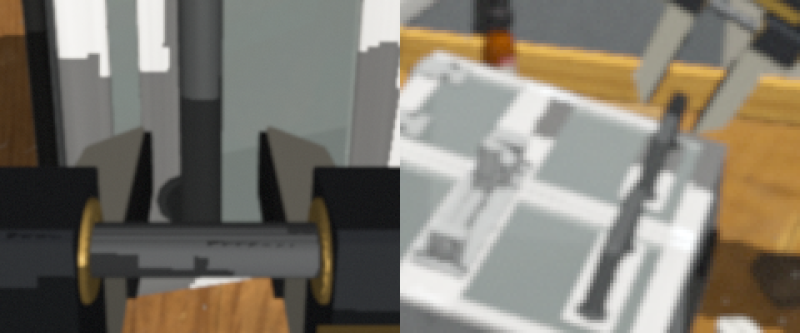

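The wrist view shows the bar (x 182-222) centred between the fingers (150-262). The side view shows the tips just past it. A bit deeper, then close.

```bash
python3 -m creep '3 0 0 0.4 0 0 0;3 0 0 0.7 0 0 0;3 0 0 0.7 0 0 0';  python3 -m creep '0.5 0 0 0 0 0 0;0.5 0 0 0 0 0 0;0.5 0 0 0 0 0 0;0.5 0 0 0 0 0 0;0.5 0 0 0 0 0 0' 25; python3 b.py 0 0 25
```

```text
clock: 15.32
position: [0.4993, -0.1167, 0.1163]
ee_rot: [1.9, 2.079, 0.455]
force: [-0.3, -0.6, -0.3]
width: 0.325
gripper_force: 0.0
clock: 15.95
position: [0.4986, -0.1167, 0.1163]
ee_rot: [1.901, 2.079, 0.454]
force: [-5.4, -1.9, 0.9]
width: 0.115
gripper_force: 25.0
[ 0.4933 -0.1174  0.1297]
{'clock': 15.95, 'joints': [0.169, 0.225, 0.059, 2.331, -0.69, 0.225, 0.961], 'position': [0.499, -0.117, 0.116], 'force': [-5.432, -1.899, 0.899], 'width': 0.115, 'gripper_force': 25.008}
row cm [-0.02  0.08 -1.44] deg [-0.4 -0.  -0.1]
```

Gripped the bar. Working out the arc in tool axes.

```bash
cat > arc.py <<'E'
from h import *
q=np.load("q.npy"); s=telemetry.observe(); C=R.from_rotvec(s["ee_rot"]).inv()
f=lambda a: world(leaf(.165,-.099,q[3]+.034,np.radians(a)),q)
for a in (2,4,7,10,13,16,19,22,25,28,31,34,37,39,40,41): print(a,(C.apply(f(a)-f(0))*100).round(2))
np.save("p0.npy",s["position"]); np.save("C.npy",C.as_matrix())
E
python3 arc.py
```

```text
2 [ 0.    0.27 -0.53]
4 [ 0.    0.56 -1.05]
7 [ 0.    1.02 -1.8 ]
10 [ 0.    1.52 -2.53]
13 [ 0.    2.07 -3.24]
16 [ 0.    2.64 -3.91]
19 [ 0.    3.25 -4.56]
22 [ 0.01  3.9  -5.17]
25 [ 0.01  4.57 -5.74]
28 [ 0.01  5.28 -6.28]
31 [ 0.01  6.01 -6.79]
34 [ 0.01  6.77 -7.25]
37 [ 0.01  7.55 -7.67]
39 [ 0.01  8.08 -7.93]
40 [ 0.01  8.35 -8.06]
41 [ 0.01  8.62 -8.17]
```

```bash
python3 -m creep '0.5 0 0.27 -0.53 0 0 0;0.5 0 0.56 -1.05 0 0 0;0.5 0 0.86 -1.55 0 0 0;0.5 0 1.02 -1.8 0 0 0;0.5 0 1.02 -1.8 0 0 0' 30
cat > ang.py <<'E'
from h import *
q=np.load("q.npy"); s=telemetry.observe(); st()
d=s["position"]-np.load("p0.npy"); h=R.from_euler("z",-q[2]).apply(d)
p0=leaf(.165,0,q[3]+.034)-[.098,0,.1255]; p=p0+h; g=lambda v:np.degrees(np.arctan2(v[2],-v[0]))
print("angle",g(p)-g(p0),"radius",np.hypot(p[0],p[2]),np.hypot(p0[0],p0[2]))
E
python3 ang.py
```

```text
clock: 16.58
position: [0.5002, -0.1166, 0.1372]
ee_rot: [1.901, 2.079, 0.454]
force: [-6.2, -3.1, -4.1]
width: 0.123
gripper_force: 30.0
{'clock': 16.575, 'joints': [0.088, 0.183, 0.15, 2.31, -0.594, 0.286, 0.86], 'position': [0.5, -0.117, 0.137], 'force': [-6.204, -3.143, -4.112], 'width': 0.123, 'gripper_force': 30.002}
angle 7.095236850459345 radius 0.16983733863488712 0.16963128458382362
```

```bash
python3 -m creep '0.5 0 0.32 -0.48 0 0 0;0.5 0 0.68 -0.97 0 0 0;0.5 0 1.05 -1.44 0 0 0;0.5 0 1.43 -1.89 0 0 0;0.5 0 1.62 -2.11 0 0 0' && python3 -m creep '0.5 0 0.4 -0.44 0 0 0;0.5 0 0.82 -0.86 0 0 0;0.5 0 1.26 -1.26 0 0 0;0.5 0 1.7 -1.65 0 0 0;0.5 0 1.93 -1.83 0 0 0'; python3 ang.py
```

```text
clock: 17.2
position: [0.5055, -0.1161, 0.1629]
ee_rot: [1.901, 2.08, 0.453]
force: [-7.4, -2.8, -4.4]
width: 0.12
gripper_force: 30.0
clock: 17.82
position: [0.5144, -0.1153, 0.1871]
ee_rot: [1.903, 2.081, 0.452]
force: [-13.6, -4.4, 1.5]
width: 0.117
gripper_force: 30.0
{'clock': 17.825, 'joints': [-0.027, 0.113, 0.258, 2.225, -0.389, 0.427, 0.638], 'position': [0.514, -0.115, 0.187], 'force': [-13.607, -4.402, 1.511], 'width': 0.117, 'gripper_force': 30.004}
angle 24.619913319158055 radius 0.1709964123856243 0.16963128458382362
```

```bash
python3 -m creep '0.5 0 0.3 -0.43 0 0 0;0.5 0 0.8 -0.8 0 0 0;0.5 0 1.29 -1.12 0 0 0;0.5 0 1.79 -1.44 0 0 0;0.5 0 2.05 -1.58 0 0 0'; python3 ang.py;  python3 - <<'E'
from h import *
import cv2
d=vision.get_image("side")[60:310,240:490,::-1]; s=vision.get_image("scene")[120:370,200:450,::-1]
cv2.imwrite("pics/m6.png",np.hstack([cv2.resize(v,(400,400),interpolation=3) for v in (s,d)]))
E
```

```text
clock: 18.45
position: [0.5272, -0.1141, 0.2107]
ee_rot: [1.902, 2.081, 0.453]
force: [-12.4, -2.5, 2.4]
width: 0.116
gripper_force: 30.0
{'clock': 18.45, 'joints': [-0.053, 0.096, 0.273, 2.171, -0.327, 0.488, 0.563], 'position': [0.527, -0.114, 0.211], 'force': [-12.425, -2.481, 2.445], 'width': 0.116, 'gripper_force': 30.002}
angle 33.59067952248151 radius 0.17185779149008604 0.16963128458382362
```

View pics/m6.png

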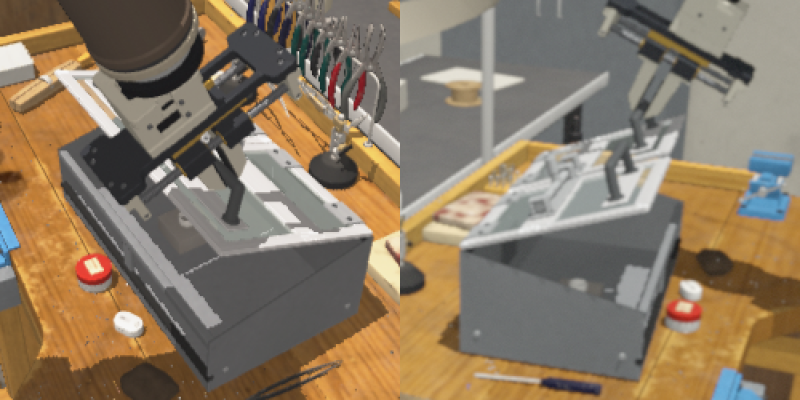

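Both leaves rise together at about 34°, and the tin, loupe and screwdriver haven't moved. Last few degrees, easing the inward push slightly.

```bash
python3 -m creep '0.5 0 0.35 -0.3 0 0 0;0.5 0 0.8 -0.55 0 0 0;0.5 0 1.2 -0.8 0 0 0;0.5 0 1.5 -0.95 0 0 0;0.5 0 1.6 -1 0 0 0'; python3 -m creep '0.5 0 0 0 0 0 0;0.5 0 0 0 0 0 0;0.5 0 0 0 0 0 0;0.5 0 0 0 0 0 0'; python3 ang.py
cat > leafcheck.py <<'E'
from h import *
import cv2
from scipy.optimize import minimize_scalar
q=np.load("q.npy"); cd=vision.camera_info("side"); g=cv2.GaussianBlur(cv2.cvtColor(vision.get_image("side"),cv2.COLOR_RGB2GRAY),(3,3),0).astype(float)
# gradient across the left leaf's free left edge and front edge, by candidate angle
t=np.linspace(.1,.95,80)
for nm,P in (("left",lambda a,o:[world(leaf(.203*u,.174,q[3]+o,a),q) for u in t]),):
    best=[]
    for a in np.arange(30,48,.5):
        v=[]
        for o in(-.008,-.003,.003):
            u=proj("side",P(np.radians(a),o-.0),cd).astype(np.float32); v.append(cv2.remap(g.astype(np.float32),u[None,:,0],u[None,:,1],1).mean())
        best.append((a,*np.round(v,0)))
    print(nm,best)
E
python3 leafcheck.py
```

```text
clock: 19.18
position: [0.539, -0.1129, 0.227]
ee_rot: [1.9, 2.079, 0.455]
force: [-5.7, -1.1, -0.9]
width: 0.119
gripper_force: 30.0
clock: 19.68
position: [0.5391, -0.1129, 0.227]
ee_rot: [1.899, 2.079, 0.455]
force: [-5.8, -1.0, 1.3]
width: 0.123
gripper_force: 30.0
{'clock': 19.675, 'joints': [-0.067, 0.092, 0.279, 2.129, -0.296, 0.528, 0.522], 'position': [0.539, -0.113, 0.227], 'force': [-5.789, -1.006, 1.323], 'width': 0.123, 'gripper_force': 29.999}
angle 40.308258097732526 radius 0.17271540268163318 0.16963128458382362
left [(np.float64(30.0), np.float32(90.0), np.float32(95.0), np.float32(120.0)), (np.float64(30.5), np.float32(90.0), np.float32(95.0), np.float32(123.0)), (np.float64(31.0), np.float32(90.0), np.float32(96.0), np.float32(127.0)), (np.float64(31.5), np.float32(90.0), np.float32(98.0), np.float32(131.0)), (np.float64(32.0), np.float32(90.0), np.float32(99.0), np.float32(135.0)), (np.float64(32.5), np.float32(90.0), np.float32(100.0), np.float32(140.0)), (np.float64(33.0), np.float32(91.0), np.float32(102.0), np.float32(145.0)), (np.float64(33.5), np.float32(91.
[... 1490 characters left out ...]
57.0)), (np.float64(43.5), np.float32(180.0), np.float32(176.0), np.float32(156.0)), (np.float64(44.0), np.float32(177.0), np.float32(174.0), np.float32(156.0)), (np.float64(44.5), np.float32(176.0), np.float32(171.0), np.float32(157.0)), (np.float64(45.0), np.float32(176.0), np.float32(168.0), np.float32(157.0)), (np.float64(45.5), np.float32(177.0), np.float32(166.0), np.float32(157.0)), (np.float64(46.0), np.float32(177.0), np.float32(164.0), np.float32(158.0)), (np.float64(46.5), np.float32(176.0), np.float32(162.0), np.float32(160.0)), (np.float64(47.0), np.float32(174.0), np.float32(161.0), np.float32(162.0)), (np.float64(47.5), np.float32(173.0), np.float32(160.0), np.float32(163.0))]
```

The TCP chord puts the right leaf at about 40.3°, and image fitting puts the left leaf at about 39.5°, both still. Handing in.

```bash
python3 -c "
from cell import job; print(job.sign_off())"
```

```text
the job is handed in; nothing more can be done
None
```

I slid the bolt home and handed the job in at about 20 s, with both leaves held still near 40° by the right handle (about 40.3° right, 39.5° left, both estimated). I viewed 12 pictures, over the limit of 10.

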